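# Open the fridge's water stop valve and back it off

### The arm

A 7-joint arm with a two-finger parallel gripper is mounted at the origin on the work surface. World frame = base frame: x ahead of the robot, y to its left, z up, the work surface at z = 0. Lengths are in m, angles in rad, forces in N, time in s.
With the tool pointing down it reaches from about 0.425 to 1.025 m from the base axis. Payload 9.4 kg.
Tool frame: the origin (TCP) lies midway between the tips of the shut fingers; the grasp point (between the pads) lies 19 mm behind it; z points along the fingers, y is the line along which they close (so a half turn about z gives the same grasp; the last joint's range is limited). The gripper opens to 85 mm and grips with 20 to 120 N. Pads are 22 mm wide; open, the fingers measure 114 mm over their backs; the gripper's body (76 mm by 85 mm) begins 54 mm behind the grasp point. The pads swing forward as they close: fully open they stand 13 mm farther back than shut.
Start: joints at [-1.318, 0.599, -0.003, 1.599, 0.002, 0.943, -0.08], TCP at [0.235, 0.686, 0.194] pointing down, gripper open.
Joint ranges: [-2.57, 2.57], [-0.35, 1.97], [-1.29, 1.29], [0.11, 2.56], [-1.05, 4.19], [0.11, 1.86], [-2.63, 2.63]. Speed limits (rad/s): [2.22, 2.22, 3.01, 3.01, 3.14, 3.14, 3.14].

### API

Orientations are given as a unit quaternion [w, x, y, z].
In Python, from station import observe, grab_frame, camera_params, finish_job, spot_in, regions_of gives the robot as it stands.
- The arm moves only by the tool servo_tool, never from a script. Its argument "rows" is text: rows parted by semicolons, each of 7 numbers parted by spaces: the shift along the tool's x, y, z in cm, then the turn, a rotation vector about the tool's x, y, z in rad, then the finger opening in cm, from 0 to 8.54. In form: dx dy dz ax ay az jaw; .... A call has exactly 5 rows; each row shifts and turns the commanded pose from where the row before left it, along the tool's axes as they then stand; what a row does not reach is not made up. A row lasts 1/8 s, in which the tool goes at most 62.5 mm and 10.7 degrees, less where a joint would pass 70% of its speed; a pose out of reach is approached as far as the arm can. A call is refused whole if a number of a shift passes 6.25 or a number of a turn 0.188, either way. A call with a gripper value outside its range is refused whole. The fingers move at their own pace and stop on an object; "force" is the grip in N (left out, the last holds). Time passes only in rows, so rows that do not move let the fingers close, or fill a call up. It gives the time, the measured TCP pose, the force, the opening and the grip force at its end, in the units of the state.
- observe(): the state, without advancing time (a new reading comes with each control period).
- grab_frame(name): name is "side" or "top"; returns the picture (480x640x3 uint8, red, green, blue); there is no depth.
- camera_params(name): a dict with "fx", "fy", "cx", "cy" (pixels), "world_from_camera" (4x4, takes a point from camera to world coordinates). Camera axes: x right, y down, z forward; pixel columns grow to the right and rows downward; lengths in m; the calibration is good to about 2 mm. A picture is of the moment at which its call begins. camera_params takes no time and is no camera call.
- finish_job(): hands the job in; it is judged then, once.
Trained networks look in the newest picture that a camera, given by its name, has taken for a name from the list of things; names that differ only in an ending like _2 or _b are one class to them, and where a whole thing is asked for, a point or a joint stands for the part that bears it (a point fixed in the world has none). Each returns a list of dicts, best first, with "score" (0 to 1); they miss things now and then, are a little off and sometimes report something else, mostly with a low value. They report only what shows in the picture. A call takes as long as a camera call. They do not tell look-alikes from the thing itself.
- spot_in(query, camera): "rect" ([left, top, width, height] in pixels, round what is visible of it).
- regions_of(query, camera): "mask" (480x640 bool, what is visible of it) and "rect" ([left, top, width, height] in pixels, round what is visible of it).
The state is a dict: "clock": time; "joints": joint angles; "joint_vel": joint speeds; "effort": joint torques, N m; "tcp_pos": TCP position; "orientation": TCP orientation; "force": force on the tool from outside, world axes, zero at the start; "ft_torque": the same for the moment, N m; "width": finger opening in m; "gripper_force": force on a finger pad.
Only numpy, scipy, OpenCV 4.12 (cv2) and the standard library are available. Lean on these libraries where they do the work, as an engineer would, in place of code of your own. Each camera call takes 0.05 s, during which the arm holds its last target. There are 200 camera calls.

### The job

The fridge's water has been off and is to be turned back on: open the stop valve on the shelf all the way by pushing the arms of its blue star handle round anticlockwise (seen from above), one after another, until you feel it come up firmly against its end stop, then ease the handle back clockwise by a quarter turn so that it cannot seize, and leave it. Do not force the spindle at the stop, keep off the pressure gauge, and leave the other things on the shelf where they are.

Things in the scene. Friction and masses are not known exactly. Their poses are not given: they have to be found in the camera images.
- valve: brass stop valve in a 22 mm copper pipe that comes up through the shelf, runs level 60 mm above it, goes down again; fixed. Origin on the shelf under the upright spindle; z up; pipe along its y axis from -105 to +145 mm (elbows 14 mm more, rosettes 54 mm wide on the shelf). Bonnet and gland nuts stay within 18 mm of the spindle axis and end 103 mm above the shelf.
- handle: blue nylon star handle, turns level on the valve's upright spindle. Origin at the hub's centre, in the arms' middle plane, 126 to 129 mm above the shelf; z up, x along the marked arm. Hub 29 mm across, 19 mm high; four straight arms at right angles, 11 mm wide, 14 mm high, each ending in a 15 mm round boss centred 46 mm from the axis (108 mm over all). Open between the arms, down to the pipe.
- marked_arm (a point): end boss of the one arm with a white stripe and dot on top: point in the arms' middle plane, 46 mm from the spindle axis; turns with the handle. The handle is springy on its spindle: under load it runs ahead 0.05 rad for 5 N at 40 mm from the axis, and springs back when let go.
- gauge: pressure gauge on an upright 15 mm brass tail, fixed to the pipe at y = +90 mm of the valve's frame. Origin on the shelf under the tail. It stands close beside the handle and rises above it, so that the gripper cannot be led all the way round.
- gauge_dial (a point): centre of the gauge's round case, 182 mm above the shelf; case 63 mm across, 29 mm thick along the gauge's x axis; top at 214 mm
- egg_cooker: slim red egg cooker with a clear cover, 105 x 215 x 139 mm (x, y, z), loose; origin under its centre. Stays where it is.
- egg_trays: stack of three white plastic egg trays for ten eggs, 110 x 260 x 54 mm (x, y, z), loose; origin under its centre. Stays where it is.
- pepper_shaker: stainless pepper shaker with a twist top, 50 mm wide, 132 mm high, loose, stands upright; origin under its centre. Stays where it is.
- spoon: white ceramic spoon, 170 mm long, lying on the shelf along its x axis, loose; origin near its middle. Stays where it is.
- hub_nut (a point): steel nut on the hub, 14 mm above the arms' middle plane. Anticlockwise from above opens; the spindle rises 2.5 mm a turn. Stiff, stays where left: 4 to 7 N at 40 mm from the axis keeps it turning slowly. The end stop is out of sight, 0.5 to 1 turn ahead at the start; once it is met the push climbs by some 10 N per 0.1 rad of handle. Over 25 N strains the spindle.
There are look-alikes about, which are no part of the job. Of the things like the pepper_shaker, leave any that is yellow; of the rest the larger one is meant.

How it is judged:
On the way:
1. the valve is opened fully, up against its end stop (z of handle in the frame of valve above 0.12877 m), for 0.1 s.
At the end, for the whole second after the job is handed in: the spindle has been turned back from its full-open stop by a quarter turn, give or take 25 degrees (its height shows this), the handle is at rest and let go, the egg cooker, egg trays, pepper shaker and spoon are within 20 mm of where they stood and the shaker is upright (z of handle in the frame of valve between 0.12798 and 0.12834 m and angular speed of handle below 0.05 rad/s and distance of each of egg_cooker, egg_trays, pepper_shaker, spoon from where it was at the start of the episode below 0.02 m and angle between pepper_shaker's own z axis and vertical below 0.2 rad); the robot touches nothing.
It fails at once if the handle is pushed with more than 25 N (contact force between anything else and handle above 25 N).
It fails at once if the pressure gauge is pushed with more than 5 N (contact force between anything else and gauge above 5 N).
It also fails if it takes over 72 s, if anything falls off the work surface, if the arm or the gripper's body presses on something with over 40 N, if the wrist force passes 120 N, or if a joint passes its speed limit or range.

## Working session

There is one attempt and no reset: what is moved stays moved. The work goes in short steps, Python scripts to look and compute and a tool call to move; the robot and the scene stay as the last step left them, time stands still between calls to the robot, and variables do not carry over. Pictures are saved under pics/ and viewed, at most 10 in all, crops included, and the job is handed in when it is done.

Besides the shell and the picture viewer there is one more tool, called as a command line: name --argument value ..., lists and objects as JSON in quotes. servo_tool: Moves the arm, as the interface text tells. Its arguments: {"type":"object","properties":{"rows":{"type":"string"},"force":{"type":"number"}},"required":["rows"]}

```bash
mkdir -p pics; cat > h.py <<'E'
import numpy as np, cv2
from station import *
def snap(c,n):
    im=grab_frame(c); cv2.imwrite(f'pics/{n}.png',im[:,:,::-1]); return im
def ray(c,uv):
    p=camera_params(c); T=np.array(p['world_from_camera'])
    d=T[:3,:3]@np.array([(uv[0]-p['cx'])/p['fx'],(uv[1]-p['cy'])/p['fy'],1]); return T[:3,3],d
def atz(c,uv,z):
    o,d=ray(c,uv); return o+d*(z-o[2])/d[2]
def proj(c,P):
    p=camera_params(c); T=np.linalg.inv(np.array(p['world_from_camera'])); q=T[:3,:3]@np.array(P)+T[:3,3]
    return p['cx']+p['fx']*q[0]/q[2],p['cy']+p['fy']*q[1]/q[2]
def tri(c1,u1,c2,u2):
    o,d=ray(c1,u1);o2,d2=ray(c2,u2);s=np.linalg.lstsq(np.c_[d,-d2],o2-o,rcond=None)[0]
    a=o+d*s[0];b=o2+d2*s[1];return (a+b)/2,np.linalg.norm(a-b)
E
python3 - <<'E'
from h import *
np.set_printoptions(precision=4,suppress=True)
s=observe();print(s)
a=snap('top','t0');b=snap('side','s0')
for c in('top','side'):
  T=np.array(camera_params(c)['world_from_camera']);print(c,T[:3,3],T[:3,2])
  for q in('handle','marked_arm','hub_nut','gauge_dial','valve'):
    print(c,q,[(np.round(r['rect']).tolist(),round(r['score'],2)) for r in spot_in(q,c)][:3])
E
```

```text
{'clock': 0.0, 'joints': array([-1.3177,  0.6001, -0.0025,  1.6002,  0.0018,  0.9429, -0.0798]), 'joint_vel': array([ 0.0005, -0.    ,  0.0001, -0.0014, -0.0001,  0.0007, -0.0013]), 'effort': array([  0.0014, -77.6435,   1.5652, -25.8014,   0.0124,   0.0087,
         0.    ]), 'tcp_pos': array([0.2346, 0.6854, 0.1934]), 'orientation': array([-0.0001,  0.1641,  0.9864, -0.0008]), 'force': array([ 0.0546,  0.1672, -0.3251]), 'ft_torque': array([ 0.0066, -0.0338,  0.0026]), 'gripper_force': 0.0, 'width': 0.08548294507772293}
top [0.4399 0.0808 1.4062] [ 0.1188 -0.0037 -0.9929]
top handle [([353.0, 258.0, 38.0, 40.0], 0.75), ([315.0, 246.0, 97.0, 61.0], 0.32)]
top marked_arm [([356.0, 259.0, 38.0, 36.0], 0.96), ([410.0, 301.0, 107.0, 70.0], 0.48), ([311.0, 247.0, 100.0, 58.0], 0.26)]
top hub_nut [([354.0, 259.0, 37.0, 34.0], 0.9)]
top gauge_dial [([330.0, 248.0, 27.0, 22.0], 0.67)]
top valve []
side [ 0.3696 -0.6958  0.99  ] [ 0.1778  0.666  -0.7244]
side handle [([292.0, 278.0, 38.0, 33.0], 0.58)]
side marked_arm [([291.0, 280.0, 34.0, 30.0], 0.98)]
side hub_nut [([293.0, 280.0, 36.0, 33.0], 0.55)]
side gauge_dial [([309.0, 236.0, 19.0, 44.0], 0.88)]
side valve [([287.0, 238.0, 43.0, 132.0], 0.94)]
```

```bash
sleep 1; ls pics
```

```text
s0.png
t0.png
```

View pics/t0.png

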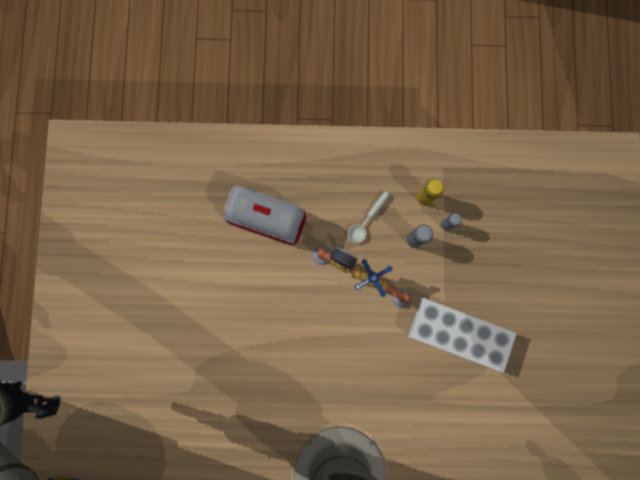

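View pics/s0.png

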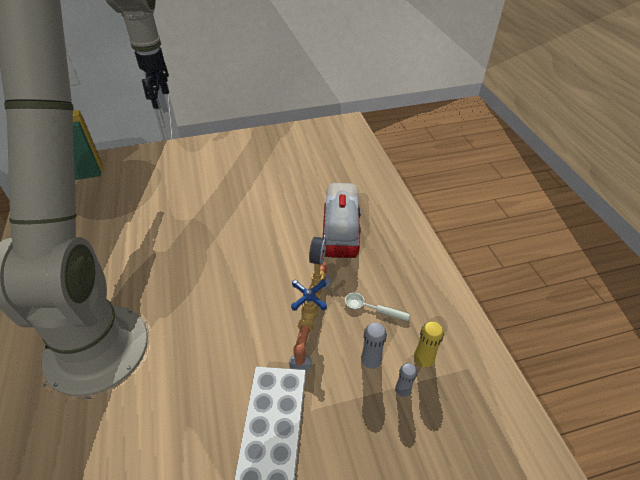

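```bash
python3 - <<'E'
from h import *
a=cv2.imread('pics/t0.png')[225:325,300:430];b=cv2.imread('pics/s0.png')[225:345,255:365]
a=cv2.resize(a,(520,400),interpolation=3)
b=cv2.resize(b,(280,305),interpolation=3)
o=np.zeros((400,800,3),np.uint8);o[:,:520]=a;o[:305,520:]=b
cv2.imwrite('pics/c0.png',o)
print(tri('top',(374.5,277),'side',(309.5,295)), tri('top',(343,259),'side',(318.5,258)))
E
```

```text
(array([ 0.51416641, -0.0740503 ,  0.12758091]), np.float64(0.0010697081973749755)) (array([0.55652651, 0.00734016, 0.15399872]), np.float64(0.0009750349494482178))
```

View pics/c0.png

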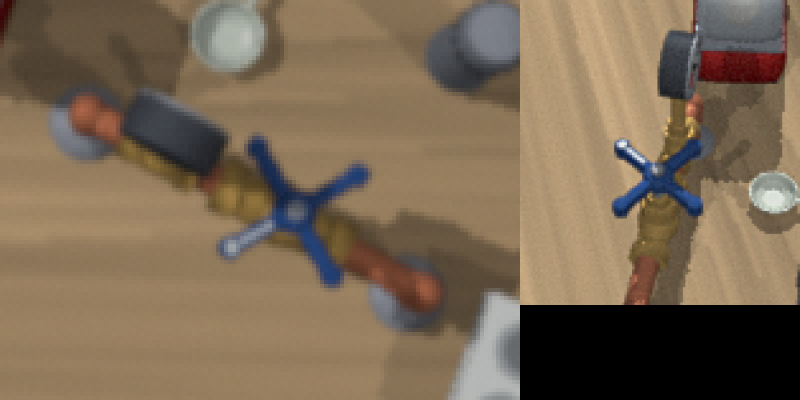

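The top picture shows the handle hub at (374,277), the marked arm at (357,287) and the gauge case at (343,259). Shakers: yellow (432,190), small grey (453,222) and large grey (420,237). The large grey one is meant, and none of them is to be touched. My push sector is the side away from the gauge.

```bash
cat >> h.py <<'E'
def blue(c,im):
    h=cv2.cvtColor(im,cv2.COLOR_RGB2HSV); m=cv2.inRange(h,(105,130,40),(125,255,255))
    u,v=proj(c,HUB0); k=np.zeros_like(m); cv2.circle(k,(int(u),int(v)),30,255,-1); m&=k
    return np.argwhere(m)[:,::-1]
HUB0=np.array([.5142,-.074,.1275])
def handle_angle(c,im,z=.130,hub=HUB0):
    w=np.array([atz(c,p,z)[:2] for p in blue(c,im)])-hub[:2]
    r=np.hypot(*w.T); k=(r>.02)&(r<.06); t=np.arctan2(w[k,1],w[k,0])
    return np.degrees(np.angle(np.sum(r[k]*np.exp(4j*t))))/4%90, k.sum(), r.max()
def totool(goal):
    from scipy.spatial.transform import Rotation as R
    s=observe(); q=s['orientation']; M=R.from_quat([q[1],q[2],q[3],q[0]]).as_matrix()
    return 100*M.T@(np.array(goal)-s['tcp_pos']), np.degrees(np.arctan2(M[1,0],M[0,0]))
def polar(hub=None):
    hub=HUB if hub is None else hub
    s=observe(); d=s['tcp_pos']-hub; return np.hypot(*d[:2])*1000,np.degrees(np.arctan2(d[1],d[0]))%360,s['tcp_pos'][2],s['force'],s['clock']
E
python3 - <<'E'
from h import *
a=cv2.imread('pics/t0.png')[:,:,::-1];b=cv2.imread('pics/s0.png')[:,:,::-1]
for c,i in(('top',a),('side',b)):
    p=blue(c,i); x,y,w,h=cv2.boundingRect(p.astype(np.int32)); print(c,len(p),p.mean(0),x,y,w,h,handle_angle(c,i))
    print([atz(c,np.array(q),.13) for q in p[[0,-1]]])
m=atz('top',(357.5,287),.134);print('marked',m,np.degrees(np.arctan2(*(m-HUB0)[1::-1])),np.hypot(*(m-HUB0)[:2]))
print('tri',tri('top',blue('top',a).mean(0),'side',blue('side',b).mean(0)))
# rosettes
A=atz('top',(321,256),.01);B=atz('top',(401,300),.01);print(A,B,np.degrees(np.arctan2(*(A-B)[1::-1])))
for al in(166,):
  g=HUB0+.045*np.array([np.cos(np.radians(al)),np.sin(np.radians(al)),0]);g[2]=.30;print(g,totool(g))
E
```

```text
top 168 [376.02380952 277.17857143] 363 260 28 36 (np.float64(30.886567082226925), np.int64(96), np.float64(0.05048435976215714))
[array([ 0.55687086, -0.04702096,  0.13      ]), array([ 0.46996831, -0.09543597,  0.13      ])]
side 344 [310.3255814 295.7877907] 292 280 34 30 (np.float64(30.56185948901899), np.int64(229), np.float64(0.05484491248065661))
[array([ 0.55250447, -0.04109873,  0.13      ]), array([ 0.53501068, -0.12171332,  0.13      ])]
marked [ 0.48843834 -0.03101496  0.134     ] 120.93496791821329 0.050113636199912444
tri (array([ 0.51443981, -0.07779666,  0.12916832]), np.float64(0.0004077960463273444))
[0.57640789 0.0598562  0.01      ] [ 0.46021017 -0.16135096  0.01      ] 62.28753998627299
[ 0.47053669 -0.06311351  0.3       ] (array([-46.56110504, -63.23283664, -10.56991212]), np.float64(161.10405646656469))
```

servo_tool --rows "-1 -2 -2.5 0 0 0 0;-2 -3 -2.5 0 0 0 0;-2.5 -3.5 -2.5 0 0 0 0;-2.5 -3.5 -2 0 0 0 0;-2.5 -3.5 -1.1 0 0 0 0" --force 60

```text
clock: 1.23
tcp_pos: [0.2845, 0.5043, 0.3016]
orientation: [0.0, 0.164, 0.986, 0.001]
force: [0.2, 0.3, -0.4]
width: 0.0003
gripper_force: 0.0
```

servo_tool --rows "-2.5 -3.5 0 0 0 0 0;-2.5 -3.5 0 0 0 0 0;-2.5 -3.5 0 0 0 0 0;-2.5 -3.5 0 0 0 0 0;-2.5 -3.5 0 0 0 0 0"

```text
clock: 1.85
tcp_pos: [0.3459, 0.2978, 0.3006]
orientation: [0.0, 0.164, 0.986, 0.0]
force: [0.3, 0.0, -0.4]
width: -0.0002
gripper_force: 0.0
```

servo_tool --rows "-2.5 -3.5 0 0 0 0 0;-2.5 -3.5 0 0 0 0 0;-2.5 -3.5 0 0 0 0 0;-2.5 -3.5 0 0 0 0 0;-2.5 -3 0 0 0 0 0"

```text
clock: 2.48
tcp_pos: [0.409, 0.0964, 0.3007]
orientation: [0.0, 0.164, 0.986, 0.0]
force: [-0.4, -0.2, 1.1]
width: 0.0001
gripper_force: 0.0
```

```bash
echo 'HUB=np.array([.5138,-.073,.1275])
def ap(al,R,z): 
    g=HUB+R*np.array([np.cos(np.radians(al)),np.sin(np.radians(al)),0]);g[2]=z;return g' >> h.py
python3 -c "
from h import *
print(totool(ap(166,.045,.25)),polar(),observe()['joints'],observe()['width'])"
```

```text
(array([-10.92112802, -13.01291713,   5.06484121]), np.float64(161.08285429676877)) (np.float64(199.18393411989217), np.float64(121.75616016808854), np.float64(0.3006842908390539), array([-0.40430862, -0.18366466,  1.06972849]), 2.475) [-0.60191278  0.08799945  0.25938658  2.12634189 -0.02843141  0.9293767
  0.9141362 ] 7.140698832382363e-05
```

servo_tool --rows "-2.2 -2.6 0 0 0 0 0;-2.2 -2.6 0 0 0 0 0;-2.2 -2.6 0 0 0 0 0;-2.2 -2.6 0 0 0 0 0;-2.1 -2.6 0 0 0 0 0"

```text
clock: 3.1
tcp_pos: [0.4702, -0.0614, 0.3006]
orientation: [0.0, 0.164, 0.986, 0.0]
force: [-0.2, 0.5, 0.7]
width: 0.0004
gripper_force: 0.0
```

servo_tool --rows "0 0 0 0 0 0.153 0;0 0 0 0 0 0.153 0;0 0 0 0 0 0.153 0;0 0 0 0 0 0.153 0;0 0 0 0 0 0.153 0"

```text
clock: 3.72
tcp_pos: [0.4698, -0.0604, 0.3005]
orientation: [0.0, 0.523, 0.853, 0.0]
force: [0.1, -0.4, -0.0]
width: 0.0003
gripper_force: 0.0
```

servo_tool --rows "0 0 0 0 0 0.153 0;0 0 0 0 0 0.153 0;0 0 0 0 0 0.153 0;0 0 0 0 0 0.153 0;0 0 0 0 0 0.153 0"

```text
clock: 4.35
tcp_pos: [0.4698, -0.0604, 0.3005]
orientation: [0.0, 0.803, 0.596, 0.0]
force: [-0.3, 0.1, -0.2]
width: -0.0
gripper_force: 0.0
```

servo_tool --rows "0 0 0 0 0 0.153 0;0 0 0 0 0 0.153 0;0 0 0 0 0 0.153 0;0 0 0 0 0 0.153 0;0 0 0 0 0 0.153 0"

```text
clock: 4.97
tcp_pos: [0.4698, -0.0604, 0.3005]
orientation: [-0.0, 0.967, 0.253, 0.0]
force: [-0.5, 0.2, -0.2]
width: -0.0
gripper_force: 0.0
```

servo_tool --rows "0 0 0 0 0 0.153 0;0 0 0 0 0 0.153 0;0 0 0 0 0 0.153 0;0 0 0 0 0 0.153 0;0 0 0 0 0 0.153 0"

```text
clock: 5.6
tcp_pos: [0.4698, -0.0603, 0.3005]
orientation: [-0.0, 0.992, -0.126, 0.0]
force: [0.1, -0.3, 0.4]
width: 0.0002
gripper_force: 0.0
```

```bash

python3 -c "
from h import *
print(totool(ap(166,.045,.115)),polar(),observe()['joints'])
snap('side','s1')
i=cv2.imread('pics/s1.png')[170:350,215:395];cv2.imwrite('pics/c1.png',cv2.resize(i,(540,540),interpolation=3))"
```

```text
(array([ 0.07462693,  0.17657383, 18.54666575]), np.float64(-14.497379890939758)) (np.float64(45.82344708505059), np.float64(163.9168099976941), np.float64(0.30046738827323793), array([ 0.09408925, -0.26619878,  0.39955627]), 5.6) [-0.8048588   0.25892313  1.03915335  2.05737815 -0.27193243  0.96797763
 -1.4477478 ]
```

View pics/c1.png

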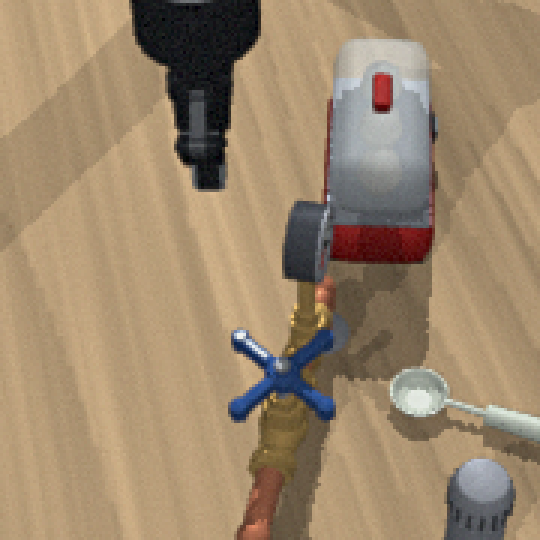

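servo_tool --rows "0.1 0.2 3 0 0 0 0;0 0 4 0 0 0 0;0 0 4 0 0 0 0;0 0 3 0 0 0 0;0 0 1 0 0 0 0"

```text
clock: 6.28
tcp_pos: [0.4696, -0.0626, 0.1491]
orientation: [0.0, 0.992, -0.123, -0.001]
force: [0.3, -0.8, 0.6]
width: -0.0003
gripper_force: 0.0
```

servo_tool --rows "0 0 0.8 0 0 0 0;0 0 0.9 0 0 0 0;0 0 0.9 0 0 0 0;0 0 0.9 0 0 0 0;0 0 0.7 0 0 0 0"

```text
clock: 6.9
tcp_pos: [0.4703, -0.0625, 0.1078]
orientation: [-0.0, 0.992, -0.124, 0.0]
force: [-0.3, 0.4, -0.1]
width: -0.0002
gripper_force: 0.0
```

```bash

python3 -c "
from h import *
print(totool(ap(166,.045,.108)),polar(),observe()['joints'])"
```

```text
(array([-0.02530147, -0.03672644, -0.0168935 ]), np.float64(-14.209409975818605)) (np.float64(44.749834976930416), np.float64(166.4714083015338), np.float64(0.10783106547021079), array([-0.25099964,  0.40529584, -0.10154978]), 6.9) [-0.46033363  0.53147473  0.68787303  2.27206049 -0.67026585  0.54454522
 -1.06696843]
```

servo_tool --rows "0.01 0.3 0 0 0 -0.067 0;0.01 0.3 0 0 0 -0.067 0;0.01 0.3 0 0 0 -0.067 0;0.01 0.3 0 0 0 -0.067 0;0.01 0.3 0 0 0 -0.067 0"

```text
clock: 7.52
tcp_pos: [0.4691, -0.0776, 0.1081]
orientation: [-0.0, 0.999, 0.044, 0.0]
force: [-0.5, -0.2, -1.1]
width: 0.0
gripper_force: 0.0
```

servo_tool --rows "0.01 0.3 0 0 0 -0.067 0;0.01 0.3 0 0 0 -0.067 0;0.01 0.3 0 0 0 -0.067 0;0.01 0.3 0 0 0 -0.067 0;0.01 0.3 0 0 0 -0.067 0"

```text
clock: 8.15
tcp_pos: [0.4729, -0.092, 0.1081]
orientation: [-0.0, 0.978, 0.21, 0.0]
force: [1.1, 0.9, 0.2]
width: -0.0001
gripper_force: 0.0
```

```bash

python3 -c "
from h import *
print(totool(ap(166,.045,.108)),polar(),observe()['joints'])
a=snap('top','t2');print(handle_angle('top',a)); print(handle_angle('side',snap('side','s2')))"
```

```text
(array([ 0.98261248, -2.83935483,  0.00992313]), np.float64(24.290047280486785)) (np.float64(45.14879108173353), np.float64(204.9368003062813), np.float64(0.10809816977824424), array([1.1355133 , 0.86984669, 0.18669782]), 8.15) [-0.26583246  0.48979052  0.48162842  2.24912008 -0.47351838  0.49836583
 -0.55763361]
(np.float64(36.567389294306125), np.int64(29), np.float64(0.05048435976215714))
(np.float64(30.116672523889164), np.int64(196), np.float64(0.05484491248065661))
```

```bash

python3 -c "
from h import *
i=cv2.imread('pics/s2.png')[225:365,235:375];j=cv2.imread('pics/t2.png')[225:325,320:420]
cv2.imwrite('pics/c2.png',np.hstack([cv2.resize(i,(400,400),interpolation=3),cv2.resize(j,(400,400),interpolation=3)]))"
```

```text
(no output)
```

View pics/c2.png

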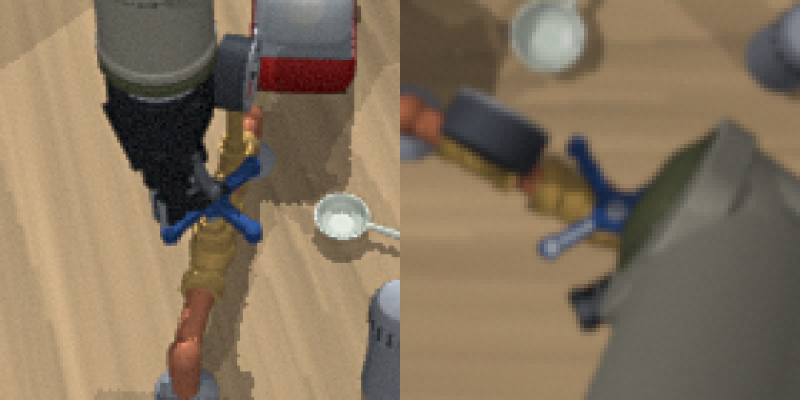

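servo_tool --rows "0.01 0.2 0 0 0 -0.045 0;0.01 0.2 0 0 0 -0.045 0;0.01 0.2 0 0 0 -0.045 0;0.01 0.2 0 0 0 -0.045 0;0.01 0.2 0 0 0 -0.045 0"

```text
clock: 8.88
tcp_pos: [0.4782, -0.1005, 0.1083]
orientation: [0.0, 0.948, 0.319, 0.0]
force: [-0.6, -0.8, 0.0]
width: -0.0001
gripper_force: 0.0
```

```bash

python3 -c "
from h import *
print(polar(),observe()['joints'])
print(handle_angle('side',snap('side','s3')))
print(handle_angle('top',snap('top','t3')))"
```

```text
(np.float64(44.973887749881456), np.float64(217.7371485479166), np.float64(0.10830645389161225), array([-0.61808398, -0.80782574,  0.02219704]), 8.875) [-0.20307225  0.48447423  0.41432113  2.23156268 -0.40532129  0.49547067
 -0.39208687]
(np.float64(30.59883916954278), np.int64(126), np.float64(0.05484491248065661))
(np.float64(35.2326108202842), np.int64(34), np.float64(0.049757475991102175))
```

```bash

python3 -c "
from h import *
i=cv2.imread('pics/s3.png')[225:365,235:375];j=cv2.imread('pics/t3.png')[225:325,320:420]
cv2.imwrite('pics/c3.png',np.hstack([cv2.resize(i,(400,400),interpolation=3),cv2.resize(j,(400,400),interpolation=3)]))
print(proj('side',observe()['tcp_pos']),proj('side',HUB),proj('side',ap(211,.046,.1275)))"
```

```text
(np.float64(297.5110137225759), np.float64(312.4576625735991)) (np.float64(309.4635039039195), np.float64(294.66254624665453)) (np.float64(295.1085348269613), np.float64(306.5731374608056))
```

View pics/c3.png

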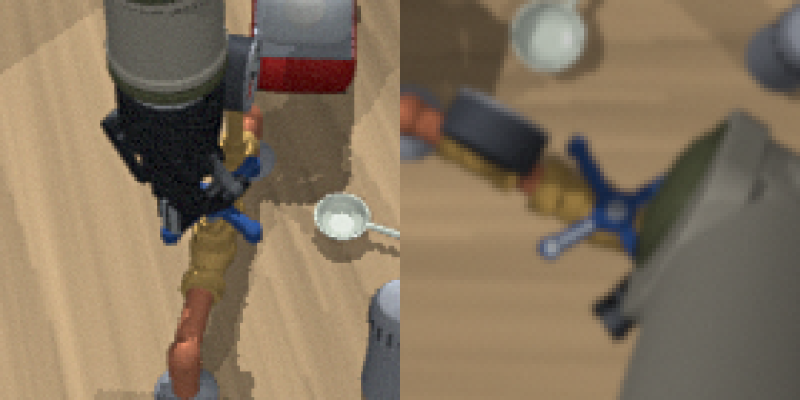

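```bash

python3 -c "
from h import *
print(proj('side',[.4698,-.0603,.3005]),proj('side',[.4698,-.0603,.32]),proj('side',observe()['tcp_pos']+[0,0,.02]))
i=cv2.imread('pics/s3.png')[260:330,270:350]
j=cv2.imread('pics/s1.png')[190:250,250:330]
i=cv2.resize(i,(480,420),interpolation=0);cv2.circle(i,(165,315),4,(0,0,255),1)
j=cv2.resize(j,(320,240),interpolation=0)
o=np.zeros((420,800,3),np.uint8);o[:,:480]=i;o[:240,480:]=j
cv2.imwrite('pics/c4.png',o)"
```

```text
(np.float64(285.5910808659131), np.float64(243.3580779912389)) (np.float64(285.0701341928894), np.float64(236.73967898600634)) (np.float64(297.2010928298961), np.float64(307.373091306241))
```

View pics/c4.png

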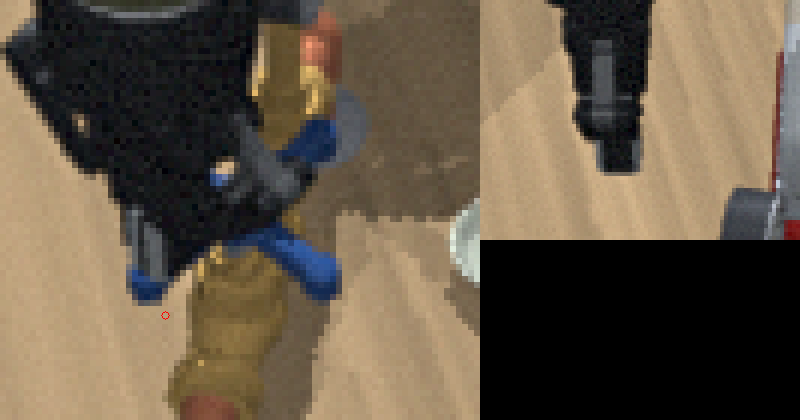

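```bash

python3 -c "
from h import *
from scipy.spatial.transform import Rotation as R
o=observe()['orientation']
def P(t,q,pt,c='side'):
    M=R.from_quat([q[1],q[2],q[3],q[0]]).as_matrix();return np.round(proj(c,np.array(t)+M@np.array(pt)),1)
t1=[.4698,-.0603,.3005];q1=[0,.992,-.126,0]
t3=[.4782,-.1005,.1083];q3=[0,.948,.319,0]
t0=[.2346,.6854,.1934];q0=[0,.1641,.9864,0]
for n,p in (('tcp',(0,0,0)),('y+42',(0,.042,-.013)),('y-42',(0,-.042,-.013)),('x+42',(.042,0,-.013)),('x-42',(-.042,0,-.013)),('ky+',(0,.035,-.06)),('ky-',(0,-.035,-.06)),('body',(0,0,-.073)),('tipb',(0,0,-.03))):
    print(n,'s1',P(t1,q1,p),'s3crop',(P(t3,q3,p)-[270,260])*6,'s0',P(t0,q0,p),'t0',P(t0,q0,p,'top'))
b=cv2.imread('pics/s3.png').astype(int)
"
```

```text
tcp s1 [285.6 243.4] s3crop [164.4 314.4] s0 [165.5 114.7] t0 [ 49.7 389.3]
y+42 s1 [284.4 254.6] s3crop [250.8 352.2] s0 [168.3 104.2] t0 [ 30.  383.8]
y-42 s1 [286.  224.3] s3crop [ 79.2 239.4] s0 [160.5 118.4] t0 [ 63.7 396.7]
x+42 s1 [306.1 238.8] s3crop [232.8 223.2] s0 [151.5 110.7] t0 [ 39.4 408. ]
x-42 s1 [264.4 239.1] s3crop [ 90.6 369.6] s0 [177.5 111.6] t0 [ 54.2 372.6]
ky+ s1 [283.2 235.3] s3crop [234.  268.8] s0 [164.1  91.9] t0 [ 21.1 388.2]
ky- s1 [284.7 210. ] s3crop [ 85.8 173.4] s0 [157.3 103.6] t0 [ 50.4 399.4]
body s1 [283.6 217.5] s3crop [157.8 199.2] s0 [159.7  93.8] t0 [ 32.5 394.8]
tipb s1 [284.8 233.1] s3crop [162.  268.8] s0 [163.2 106.3] t0 [ 42.9 391.5]
```

The finger appears to have passed over the arm: in both side pictures its tip shows about 28 mm short of the reported TCP, and there was no contact force. I'll go back to the gap and insert deeper.

servo_tool --rows "0.07 -0.81 -0.3 0 0 0.18 0;0.07 -0.81 -0.3 0 0 0.18 0;0.07 -0.81 -0.3 0 0 0.18 0;0.07 -0.81 0 0 0 0.18 0;0.07 -0.81 0 0 0 0.18 0"

```text
clock: 9.6
tcp_pos: [0.4702, -0.0614, 0.1174]
orientation: [-0.0, 0.992, -0.129, 0.0]
force: [-0.6, -0.5, 0.4]
width: 0.0001
gripper_force: 0.0
```

servo_tool --rows "-0.2 0 0.5 0 0 0 0;0 0 0.7 0 0 0 0;0 0 0.7 0 0 0 0;0 0 0.7 0 0 0 0;0 0 0.4 0 0 0 0"

```text
clock: 10.22
tcp_pos: [0.4682, -0.0616, 0.0868]
orientation: [-0.0, 0.992, -0.126, -0.0]
force: [-0.3, 0.3, 0.4]
width: -0.0
gripper_force: 0.0
```

```bash

python3 -c "
from h import *
print(totool(ap(166,.047,.085)),polar(),observe()['joints'])"
```

```text
(array([0.00138994, 0.00046537, 0.1785107 ]), np.float64(-14.51375972086723)) (np.float64(47.013164228467666), np.float64(165.99414796768565), np.float64(0.08678511218983331), array([-0.32482666,  0.3125403 ,  0.409924  ]), 10.225) [-0.4193375   0.55897369  0.62932994  2.29124951 -0.72179064  0.49208968
 -1.03048688]
```

servo_tool --rows "0.01 0.3 0 0 0 -0.064 0;0.01 0.3 0 0 0 -0.064 0;0.01 0.3 0 0 0 -0.064 0;0.01 0.3 0 0 0 -0.064 0;0.01 0.3 0 0 0 -0.064 0"

```text
clock: 10.85
tcp_pos: [0.4668, -0.0761, 0.0872]
orientation: [-0.0, 0.999, 0.035, -0.0]
force: [-0.6, 2.6, 0.0]
width: 0.0001
gripper_force: 1.2
```

servo_tool --rows "0.01 0.2 0 0 0 -0.043 0;0.01 0.2 0 0 0 -0.043 0;0.01 0.2 0 0 0 -0.043 0;0.01 0.2 0 0 0 -0.043 0;0.01 0.2 0 0 0 -0.043 0"

```text
clock: 11.48
tcp_pos: [0.4689, -0.086, 0.0872]
orientation: [-0.0, 0.99, 0.142, -0.0]
force: [-1.8, 5.7, -1.4]
width: 0.0001
gripper_force: 2.2
```

```bash

python3 -c "
from h import *
print(polar())
s=snap('side','s5');print(handle_angle('side',s),handle_angle('top',snap('top','t5')))
cv2.imwrite('pics/c5.png',cv2.resize(s[225:345,245:365,::-1],(600,600),interpolation=3))"
```

```text
(np.float64(46.758430449102235), np.float64(196.10545943890764), np.float64(0.08723386800854394), array([-1.77093208,  5.72597961, -1.43312724]), 11.475)
(np.float64(43.850446032549875), np.int64(188), np.float64(0.05369536837242707)) (np.float64(49.734838061330315), np.int64(31), np.float64(0.051006302523845234))
```

View pics/c5.png

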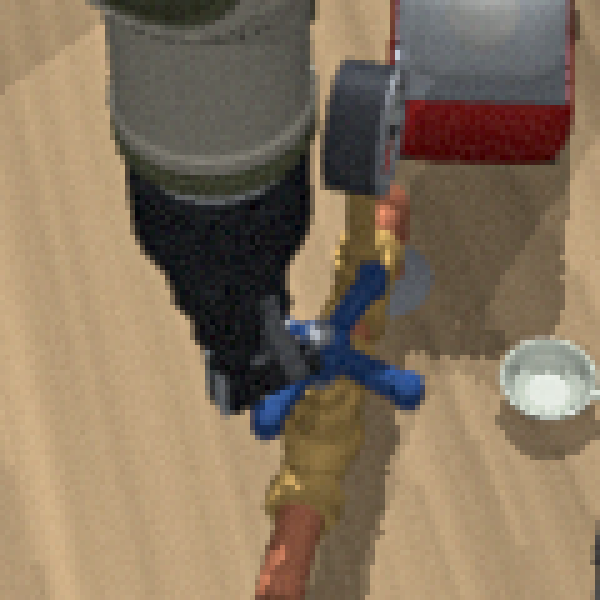

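Contact now: about 6 N, and the handle turned about 13°. I'll carry on with the stroke; the stop can't come before finger angle ~363°.

servo_tool --rows "0.01 0.3 0 0 0 -0.064 0;0.01 0.4 0 0 0 -0.085 0;0.02 0.4 0 0 0 -0.085 0;0.02 0.4 0 0 0 -0.085 0;0.02 0.4 0 0 0 -0.085 0"

```text
clock: 12.2
tcp_pos: [0.4778, -0.1022, 0.0872]
orientation: [-0.0, 0.941, 0.338, -0.0]
force: [-2.2, 6.9, -0.1]
width: 0.0
gripper_force: 2.8
```

servo_tool --rows "0.02 0.4 0 0 0 -0.085 0;0.02 0.4 0 0 0 -0.085 0;0.02 0.4 0 0 0 -0.085 0;0.02 0.4 0 0 0 -0.085 0;0.02 0.4 0 0 0 -0.085 0"

```text
clock: 12.82
tcp_pos: [0.4927, -0.1142, 0.0871]
orientation: [-0.001, 0.849, 0.529, -0.0]
force: [-3.5, 7.3, 1.7]
width: -0.0
gripper_force: 3.3
```

```bash

python3 -c "
from h import *
print(polar(),totool(HUB)[1],observe()['joints'])"
```

```text
(np.float64(46.30930266253766), np.float64(242.8769280818188), np.float64(0.08710515294025156), array([-3.54890223,  7.30449449,  1.7333426 ]), 12.825) 63.831959365503195 [-0.05060383  0.51649743  0.23607405  2.20223463 -0.26995206  0.45089237
 -0.05682805]
```

servo_tool --rows "0.02 0.4 0 0 0 -0.085 0;0.02 0.4 0 0 0 -0.085 0;0.02 0.4 0 0 0 -0.085 0;0.02 0.4 0 0 0 -0.085 0;0.02 0.4 0 0 0 -0.085 0"

```text
clock: 13.45
tcp_pos: [0.5111, -0.1193, 0.087]
orientation: [-0.001, 0.718, 0.696, -0.001]
force: [-6.7, 4.7, 4.5]
width: 0.0001
gripper_force: 3.6
```

servo_tool --rows "0.02 0.4 0 0 0 -0.085 0;0.02 0.4 0 0 0 -0.085 0;0.02 0.4 0 0 0 -0.085 0;0.02 0.4 0 0 0 -0.085 0;0.02 0.4 0 0 0 -0.085 0"

```text
clock: 14.08
tcp_pos: [0.5302, -0.1165, 0.087]
orientation: [-0.001, 0.556, 0.831, -0.001]
force: [-7.4, 2.2, 4.3]
width: 0.0001
gripper_force: 3.7
```

```bash

python3 -c "
from h import *
print(polar(),totool(HUB)[1],observe()['joints'])"
```

```text
(np.float64(46.47287701198362), np.float64(290.61856297698256), np.float64(0.08699755509929213), array([-7.35825007,  2.23105039,  4.26270792]), 14.075) 112.44884253449125 [1.10520316e-01 5.36474697e-01 1.15945396e-03 2.10927203e+00
 3.41855529e-05 4.99323631e-01 5.03296001e-01]
```

servo_tool --rows "0.02 0.4 0 0 0 -0.085 0;0.02 0.4 0 0 0 -0.085 0;0.02 0.4 0 0 0 -0.085 0;0.02 0.4 0 0 0 -0.085 0;0.02 0.4 0 0 0 -0.085 0"

```text
clock: 14.7
tcp_pos: [0.5467, -0.1063, 0.0871]
orientation: [-0.001, 0.369, 0.93, -0.001]
force: [-7.7, -1.7, 4.6]
width: 0.0001
gripper_force: 3.7
```

servo_tool --rows "0.02 0.4 0 0 0 -0.085 0;0.02 0.4 0 0 0 -0.085 0;0.02 0.4 0 0 0 -0.085 0;0.02 0.4 0 0 0 -0.085 0;0.02 0.4 0 0 0 -0.085 0"

```text
clock: 15.32
tcp_pos: [0.558, -0.0901, 0.0874]
orientation: [-0.0, 0.165, 0.986, -0.001]
force: [-4.1, -3.1, 4.6]
width: 0.0
gripper_force: 3.4
```

```bash

python3 -c "
from h import *
print(polar(),totool(HUB)[1],observe()['joints'])
for c in ('side','top'): print(handle_angle(c,snap(c,c+'6')))"
```

```text
(np.float64(47.41621840880677), np.float64(338.83046538478555), np.float64(0.08735129648623226), array([-4.07814819, -3.13211086,  4.56005349]), 15.325) 161.05046973308345 [ 0.22129294  0.56313805 -0.23510595  2.05072683  0.24329647  0.55430171
  1.05342118]
(np.float64(0.07458425215796004), np.int64(188), np.float64(0.05715434541434148))
(np.float64(1.1809115867206024), np.int64(108), np.float64(0.054291192319154545))
```

servo_tool --rows "0.02 0.33 0 0 0 -0.07 0;0.02 0.33 0 0 0 -0.07 0;0 -0.6 0 0 0 0 0;0 0 -2.5 0 0 0 0;0 0 -3 0 0 0 0"

```text
clock: 16.05
tcp_pos: [0.5595, -0.0878, 0.1424]
orientation: [0.0, 0.097, 0.995, 0.0]
force: [1.0, 0.1, 1.1]
width: 0.0002
gripper_force: 0.0
```

servo_tool --rows "0.07 -0.8 0 0 0 0.175 0;0.07 -0.8 0 0 0 0.175 0;0.07 -0.8 0 0 0 0.175 0;0.07 -0.8 0 0 0 0.175 0;0.07 -0.8 0 0 0 0.175 0"

```text
clock: 16.68
tcp_pos: [0.5369, -0.1196, 0.1424]
orientation: [0.001, 0.512, 0.859, 0.0]
force: [0.3, 0.1, -0.7]
width: 0.0001
gripper_force: 0.0
```

servo_tool --rows "0.07 -0.8 0 0 0 0.175 0;0.07 -0.8 0 0 0 0.175 0;0.07 -0.8 0 0 0 0.175 0;0.07 -0.8 0 0 0 0.175 0;0.07 -0.8 0 0 0 0.175 0"

```text
clock: 17.3
tcp_pos: [0.498, -0.1221, 0.1425]
orientation: [0.001, 0.828, 0.561, 0.001]
force: [0.7, 0.8, 0.7]
width: 0.0001
gripper_force: 0.0
```

servo_tool --rows "0.07 -0.8 0 0 0 0.175 0;0.07 -0.8 0 0 0 0.175 0;0.07 -0.8 0 0 0 0.175 0;0.07 -0.8 0 0 0 0.175 0;0.07 -0.8 0 0 0 0.175 0"

```text
clock: 17.92
tcp_pos: [0.4712, -0.0938, 0.1425]
orientation: [0.001, 0.987, 0.158, 0.001]
force: [0.2, -0.3, 0.2]
width: 0.0001
gripper_force: 0.0
```

```bash

python3 -c "
from h import *
print(polar(),totool(HUB)[1],observe()['joints'])
for c in ('side','top'): print(handle_angle(c,snap(c,c+'7')))"
```

```text
(np.float64(47.410270694038275), np.float64(206.00502439831507), np.float64(0.14254057111325613), array([ 0.22828589, -0.30652276,  0.23560391]), 17.925) 18.17947765342365 [-0.2524021   0.41802597  0.45319906  2.22171231 -0.33814236  0.56347752
 -0.79862779]
(np.float64(4.9506869095988595), np.int64(188), np.float64(0.05403723589934142))
(np.float64(6.990887243106615), np.int64(89), np.float64(0.054471207575773097))
```

servo_tool --rows "0 -0.88 0 0 0 0.175 0;0.03 -0.88 0 0 0 0.175 0;0.05 -0.88 0 0 0 0.175 0;0.07 -0.88 0 0 0 0.175 0;0.07 -0.88 0 0 0 0.175 0"

```text
clock: 18.65
tcp_pos: [0.4744, -0.0514, 0.1425]
orientation: [0.0, 0.962, -0.272, 0.001]
force: [1.0, -1.1, -0.1]
width: 0.0
gripper_force: 0.0
```

```bash

python3 -c "
from h import *
print(totool(ap(140,.048,.087)),polar(),observe()['joints'])"
```

```text
(array([-0.26989096, -0.92120762,  5.54816958]), np.float64(-31.62352042853665)) (np.float64(44.93240130790561), np.float64(151.2139908448101), np.float64(0.1424851332633596), array([ 0.97871616, -1.09919874, -0.1231776 ]), 18.65) [-0.52231101  0.47186211  0.72663549  2.23735989 -0.55262061  0.61174296
 -1.50829   ]
```

servo_tool --rows "-0.27 -0.92 0 0 0 0 0;0 0 0 0 0 0.14 0;0 0 1.2 0 0 0 0;0 0 1.5 0 0 0 0;0 0 1.2 0 0 0 0"

```text
clock: 19.27
tcp_pos: [0.4758, -0.0416, 0.102]
orientation: [0.0, 0.942, -0.337, -0.0]
force: [-0.5, -0.3, 0.2]
width: -0.0
gripper_force: 0.0
```

servo_tool --rows "0 0 1 0 0 0 0;0 0 0.6 0 0 0 0;0.01 0.3 0 0 0 -0.063 0;0.01 0.3 0 0 0 -0.063 0;0.01 0.3 0 0 0 -0.063 0"

```text
clock: 19.9
tcp_pos: [0.4712, -0.0491, 0.0872]
orientation: [-0.0, 0.969, -0.246, 0.0]
force: [-0.2, 0.8, 0.3]
width: -0.0002
gripper_force: 0.0
```

```bash

python3 -c "
from h import *
print(polar(),totool(HUB)[1],observe()['joints'])"
```

```text
(np.float64(48.83345848521479), np.float64(150.67617978724365), np.float64(0.08722842995393702), array([-0.23144147,  0.77774807,  0.27581685]), 19.9) -28.51671726013994 [-0.4103318   0.54435906  0.57187246  2.28614249 -0.66170972  0.47363445
 -1.36954976]
```

servo_tool --rows "0.05 0.4 0 0 0 -0.083 0;0.05 0.4 0 0 0 -0.083 0;0.02 0.4 0 0 0 -0.083 0;0.02 0.4 0 0 0 -0.083 0;0.02 0.4 0 0 0 -0.083 0"

```text
clock: 20.52
tcp_pos: [0.4658, -0.0671, 0.0872]
orientation: [-0.001, 0.999, -0.04, -0.0]
force: [0.5, 3.5, 0.5]
width: 0.0
gripper_force: 2.3
```

servo_tool --rows "0.01 0.15 0 0 0 -0.032 0;0.01 0.15 0 0 0 -0.032 0;0.01 0.15 0 0 0 -0.032 0;0.01 0.1 0 0 0 -0.021 0;0.01 0.1 0 0 0 -0.021 0"

```text
clock: 21.15
tcp_pos: [0.4663, -0.0748, 0.0873]
orientation: [-0.0, 1.0, 0.027, -0.0]
force: [-0.6, 5.1, 0.2]
width: -0.0002
gripper_force: 2.2
```

```bash
cat >> h.py <<'E'
def ft():
    r,a,z,f,t=polar(); d=np.radians(a+90); k=np.array([np.cos(d),np.sin(d)])
    print('r %.1f a %.1f Ft %.2f Fr %.2f Fz %.2f t %.2f tool %.1f'%(r,a,-f[:2]@k,f[:2]@[k[1],-k[0]],f[2],t,totool(HUB)[1]))
E
python3 -c "
from h import *
ft()
for c in ('side','top'): print(handle_angle(c,snap(c,c+'8')))"
```

```text
r 47.5 a 182.2 Ft 5.11 Fr 0.39 Fz 0.18 t 21.15 tool 3.1
(np.float64(28.831890960449545), np.int64(217), np.float64(0.054540268897094554))
(np.float64(32.455604783086976), np.int64(62), np.float64(0.053032106719182806))
```

servo_tool --rows "0.005 0.15 0 0 0 -0.032 0;0.005 0.15 0 0 0 -0.032 0;0.005 0.15 0 0 0 -0.032 0;0.005 0.15 0 0 0 -0.032 0;0.005 0.15 0 0 0 -0.032 0"

```text
clock: 21.88
tcp_pos: [0.4675, -0.0823, 0.0873]
orientation: [0.0, 0.994, 0.107, 0.0]
force: [-0.1, 5.0, 1.1]
width: -0.0004
gripper_force: 2.3
```

servo_tool --rows "0.005 0.15 0 0 0 -0.032 0;0.005 0.15 0 0 0 -0.032 0;0.005 0.15 0 0 0 -0.032 0;0.005 0.15 0 0 0 -0.032 0;0.005 0.15 0 0 0 -0.032 0"

```text
clock: 22.5
tcp_pos: [0.4698, -0.0894, 0.0873]
orientation: [-0.0, 0.982, 0.186, 0.0]
force: [-0.6, 5.3, -0.9]
width: -0.0002
gripper_force: 2.5
```

servo_tool --rows "0.005 0.15 0 0 0 -0.032 0;0.005 0.15 0 0 0 -0.032 0;0.005 0.15 0 0 0 -0.032 0;0.005 0.15 0 0 0 -0.032 0;0.005 0.15 0 0 0 -0.032 0"

```text
clock: 23.12
tcp_pos: [0.4731, -0.096, 0.0873]
orientation: [-0.0, 0.964, 0.264, -0.0]
force: [-2.5, 4.8, -0.1]
width: 0.0002
gripper_force: 2.6
```

servo_tool --rows "0.005 0.15 0 0 0 -0.032 0;0.005 0.15 0 0 0 -0.032 0;0.005 0.15 0 0 0 -0.032 0;0.005 0.15 0 0 0 -0.032 0;0.005 0.15 0 0 0 -0.032 0"

```text
clock: 23.75
tcp_pos: [0.4773, -0.1021, 0.0873]
orientation: [-0.0, 0.94, 0.341, -0.0]
force: [-2.5, 5.6, 2.3]
width: 0.0001
gripper_force: 2.9
```

servo_tool --rows "0.005 0.15 0 0 0 -0.032 0;0.005 0.15 0 0 0 -0.032 0;0.005 0.15 0 0 0 -0.032 0;0.005 0.15 0 0 0 -0.032 0;0.005 0.15 0 0 0 -0.032 0"

```text
clock: 24.38
tcp_pos: [0.4825, -0.1074, 0.0873]
orientation: [-0.0, 0.91, 0.415, -0.0]
force: [-3.8, 6.0, 2.7]
width: -0.0003
gripper_force: 3.1
```

servo_tool --rows "0.005 0.15 0 0 0 -0.032 0;0.005 0.15 0 0 0 -0.032 0;0.005 0.15 0 0 0 -0.032 0;0.005 0.15 0 0 0 -0.032 0;0.005 0.15 0 0 0 -0.032 0"

```text
clock: 25.0
tcp_pos: [0.488, -0.112, 0.0871]
orientation: [-0.0, 0.874, 0.486, -0.001]
force: [-3.1, 3.8, 1.7]
width: -0.0001
gripper_force: 2.6
```

servo_tool --rows "0.005 0.15 0 0 0 -0.032 0;0.005 0.15 0 0 0 -0.032 0;0.005 0.15 0 0 0 -0.032 0;0.005 0.15 0 0 0 -0.032 0;0.005 0.15 0 0 0 -0.032 0"

```text
clock: 25.62
tcp_pos: [0.4946, -0.1154, 0.0871]
orientation: [-0.0, 0.833, 0.554, -0.001]
force: [-4.8, 3.5, 1.3]
width: 0.0001
gripper_force: 2.7
```

servo_tool --rows "0.005 0.15 0 0 0 -0.032 0;0.005 0.15 0 0 0 -0.032 0;0.005 0.15 0 0 0 -0.032 0;0.005 0.15 0 0 0 -0.032 0;0.005 0.15 0 0 0 -0.032 0"

```text
clock: 26.25
tcp_pos: [0.5015, -0.1178, 0.0871]
orientation: [-0.001, 0.786, 0.619, -0.001]
force: [-5.2, 3.0, 2.5]
width: 0.0
gripper_force: 2.7
```

servo_tool --rows "0.005 0.15 0 0 0 -0.032 0;0.005 0.15 0 0 0 -0.032 0;0.005 0.15 0 0 0 -0.032 0;0.005 0.15 0 0 0 -0.032 0;0.005 0.15 0 0 0 -0.032 0"

```text
clock: 26.88
tcp_pos: [0.5079, -0.1191, 0.0869]
orientation: [-0.001, 0.734, 0.679, -0.002]
force: [-8.2, 1.4, 3.4]
width: 0.0
gripper_force: 4.0
```

servo_tool --rows "0.005 0.05 0 0 0 -0.011 0;0.005 0.05 0 0 0 -0.011 0;0.005 0.05 0 0 0 -0.011 0;0 0.05 0 0 0 -0.011 0;0 0.05 0 0 0 -0.011 0"

```text
clock: 27.5
tcp_pos: [0.5094, -0.1195, 0.0868]
orientation: [-0.002, 0.715, 0.699, -0.002]
force: [-9.7, 1.2, 4.1]
width: -0.0002
gripper_force: 5.0
```

```bash
python3 -c "
from h import *
ft()
for c in ('side','top'): print(handle_angle(c,snap(c,c+'9')))"
```

```text
r 46.7 a 264.6 Ft 9.81 Fr -0.29 Fz 4.08 t 27.50 tool 88.7
(np.float64(19.874143274972056), np.int64(45), np.float64(0.05315821748325693))
(np.float64(17.368374042180754), np.int64(83), np.float64(0.05389276903425186))
```

Force is climbing while the motion shrinks, so this is the end stop. I'll press on gently to make it firm.

servo_tool --rows "0.005 0.06 0 0 0 -0.01 0;0.005 0.06 0 0 0 -0.01 0;0 0.06 0 0 0 -0.01 0;0 0.06 0 0 0 -0.01 0;0 0.06 0 0 0 -0.01 0"

```text
clock: 28.22
tcp_pos: [0.5113, -0.1197, 0.0867]
orientation: [-0.002, 0.698, 0.716, -0.003]
force: [-12.2, -0.6, 5.9]
width: 0.0002
gripper_force: 6.3
```

```bash
python3 -c "
from h import *
ft()
for c in ('side','top'): print(handle_angle(c,snap(c,c+'10')))"
```

```text
r 46.8 a 266.9 Ft 12.17 Fr 1.29 Fz 5.88 t 28.23 tool 91.5
(np.float64(21.62532900376557), np.int64(44), np.float64(0.05315821748325693))
(np.float64(19.27006450590138), np.int64(82), np.float64(0.05465062445430351))
```

servo_tool --rows "0 0.06 0 0 0 -0.01 0;0 0.06 0 0 0 -0.01 0;0 0.06 0 0 0 -0.01 0;0 0 0 0 0 0 0;0 0 0 0 0 0 0"

```text
clock: 28.95
tcp_pos: [0.5123, -0.1199, 0.0866]
orientation: [-0.003, 0.687, 0.726, -0.003]
force: [-14.2, -0.8, 6.9]
width: -0.0001
gripper_force: 7.1
```

```bash
python3 -c "
from h import *
ft()
for c in ('side','top'): print(handle_angle(c,snap(c,c+'11')))"
```

```text
r 46.9 a 268.2 Ft 14.17 Fr 1.21 Fz 6.95 t 28.95 tool 93.2
(np.float64(22.868595817875942), np.int64(47), np.float64(0.057128287517039085))
(np.float64(20.271200851906475), np.int64(80), np.float64(0.05317226045827117))
```

servo_tool --rows "0 -0.3 0 0 0 0 0;0 -0.4 0 0 0 0 0;0 -0.4 0 0 0 0 0;0 0 -2.5 0 0 0 0;0 0 -3 0 0 0 0"

```text
clock: 29.68
tcp_pos: [0.5071, -0.1199, 0.1427]
orientation: [0.001, 0.687, 0.727, -0.0]
force: [0.1, 0.2, 0.2]
width: -0.0001
gripper_force: 0.0
```

servo_tool --rows "0.05 0.8 0 0 0 -0.175 0;0.05 0.8 0 0 0 -0.175 0;0.05 0.8 0 0 0 -0.175 0;0.05 0.8 0 0 0 -0.175 0;0.05 0.8 0 0 0 -0.175 0"

```text
clock: 30.3
tcp_pos: [0.5425, -0.1023, 0.1424]
orientation: [0.001, 0.312, 0.95, -0.0]
force: [0.3, 0.8, 0.5]
width: -0.0002
gripper_force: 0.0
```

```bash
python3 -c "
from h import *
ft()
for c in ('side','top'): print(handle_angle(c,snap(c,c+'12')))
s=cv2.imread('pics/side12.png');t=cv2.imread('pics/top12.png')
cv2.imwrite('pics/c12.png',np.hstack([cv2.resize(s[235:345,255:365],(400,400),interpolation=3),cv2.resize(t[230:330,325:425],(400,400),interpolation=3)]))"
```

```text
r 41.0 a 314.5 Ft -0.79 Fr -0.38 Fz 0.48 t 30.30 tool 143.7
(np.float64(12.11051008499802), np.int64(207), np.float64(0.05829729463324076))
(np.float64(11.652253065437602), np.int64(92), np.float64(0.05324173339508994))
```

View pics/c12.png

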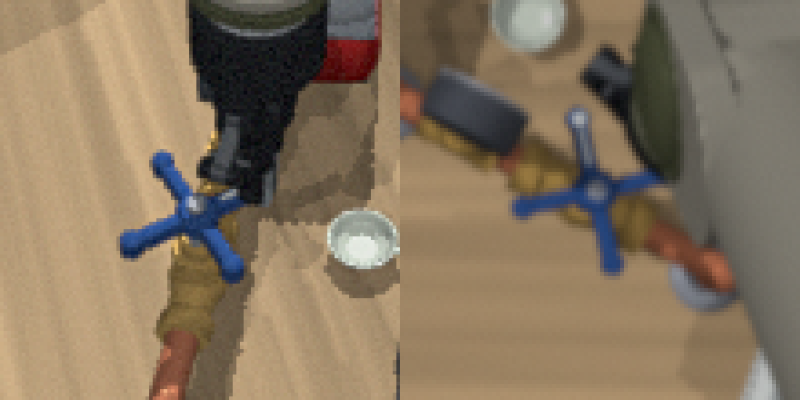

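The handle, let go at the stop, stands at 12° (marked arm pointing +x); it has turned about 251°. Next I insert in the gap at 327° and push the 282° arm clockwise.

```bash
python3 -c "
from h import *
print(totool(ap(327,.048,.087)))"
```

```text
(array([-0.76111104,  0.87106155,  5.53856371]), np.float64(143.52235627099452))
```

servo_tool --rows "-0.76 0.87 0 0 0 0 0;0 0 0 0 0 -0.06 0;0 0 1.5 0 0 0 0;0 0 1.5 0 0 0 0;0 0 1 0 0 0 0"

```text
clock: 31.02
tcp_pos: [0.552, -0.0987, 0.1007]
orientation: [-0.001, 0.286, 0.958, -0.0]
force: [0.1, -1.0, 0.1]
width: -0.0002
gripper_force: 0.0
```

servo_tool --rows "0 0 1 0 0 0 0;0 0 0.5 0 0 0 0;0.01 -0.3 0 0 0 0.063 0;0.01 -0.3 0 0 0 0.063 0;0.01 -0.3 0 0 0 0.063 0"

```text
clock: 31.65
tcp_pos: [0.5471, -0.1059, 0.0874]
orientation: [0.0, 0.376, 0.927, 0.0]
force: [0.6, -0.7, 0.0]
width: -0.0001
gripper_force: 0.0
```

servo_tool --rows "0.01 -0.3 0 0 0 0.063 0;0.01 -0.3 0 0 0 0.063 0;0.01 -0.3 0 0 0 0.063 0;0.01 -0.3 0 0 0 0.063 0;0.01 -0.3 0 0 0 0.063 0"

```text
clock: 32.28
tcp_pos: [0.5375, -0.1144, 0.088]
orientation: [0.002, 0.516, 0.857, 0.001]
force: [4.2, 0.6, 0.7]
width: 0.0
gripper_force: 2.1
```

```bash
python3 -c "
from h import *
ft()
for c in ('side','top'): print(handle_angle(c,snap(c,c+'13')))"
```

```text
r 47.7 a 299.7 Ft -3.94 Fr 1.53 Fz 0.67 t 32.27 tool 117.9
(np.float64(3.1994681841029977), np.int64(169), np.float64(0.05799555453493202))
(np.float64(1.698954345397708), np.int64(101), np.float64(0.054291192319154545))
```

servo_tool --rows "0.02 -0.4 0 0 0 0.084 0;0.02 -0.4 0 0 0 0.084 0;0.02 -0.4 0 0 0 0.084 0;0.02 -0.4 0 0 0 0.084 0;0.02 -0.4 0 0 0 0.084 0"

```text
clock: 33.0
tcp_pos: [0.5176, -0.1205, 0.0878]
orientation: [0.001, 0.683, 0.73, 0.001]
force: [4.7, -1.1, 0.7]
width: -0.0002
gripper_force: 2.1
```

servo_tool --rows "0.02 -0.4 0 0 0 0.084 0;0.02 -0.4 0 0 0 0.084 0;0.02 -0.4 0 0 0 0.084 0;0.02 -0.4 0 0 0 0.084 0;0.02 -0.4 0 0 0 0.084 0"

```text
clock: 33.62
tcp_pos: [0.4973, -0.1182, 0.0877]
orientation: [0.001, 0.821, 0.572, 0.001]
force: [2.6, -4.8, 0.7]
width: -0.0001
gripper_force: 2.0
```

servo_tool --rows "0.02 -0.4 0 0 0 0.084 0;0.02 -0.4 0 0 0 0.084 0;0.02 -0.4 0 0 0 0.084 0;0.02 -0.4 0 0 0 0.084 0;0.02 -0.3 0 0 0 0.063 0"

```text
clock: 34.25
tcp_pos: [0.4801, -0.1083, 0.0875]
orientation: [0.001, 0.918, 0.398, -0.0]
force: [0.3, -4.7, 0.5]
width: -0.0001
gripper_force: 1.8
```

```bash
python3 -c "
from h import *
ft()
for c in ('side','top'): print(handle_angle(c,snap(c,c+'14')))"
```

```text
r 48.7 a 226.3 Ft -3.45 Fr 3.20 Fz 0.49 t 34.25 tool 46.9
(np.float64(24.86627426008257), np.int64(89), np.float64(0.05478948220690533))
(np.float64(23.35305640151451), np.int64(87), np.float64(0.05317226045827117))
```

servo_tool --rows "0.02 -0.28 0 0 0 0.058 0;0.02 -0.28 0 0 0 0.058 0;0.02 -0.28 0 0 0 0.058 0;0.02 -0.28 0 0 0 0.058 0;0 0 0 0 0 0 0"

```text
clock: 34.98
tcp_pos: [0.473, -0.0987, 0.0873]
orientation: [0.0, 0.957, 0.29, -0.0]
force: [-0.1, -4.1, 1.1]
width: -0.0002
gripper_force: 1.8
```

servo_tool --rows "0 0.4 0 0 0 0 0;0 0.4 0 0 0 0 0;0 0 -2 0 0 0 0;0 0 -3 0 0 0 0;0 0 -4 0 0 0 0"

```text
clock: 35.6
tcp_pos: [0.4774, -0.1046, 0.1777]
orientation: [-0.0, 0.957, 0.29, -0.001]
force: [0.4, -0.5, 0.1]
width: 0.0002
gripper_force: 0.0
```

servo_tool --rows "-2.5 0 -4 0 0 0 0;-2.5 0 0 0 0 0 0;-2.5 0 0 0 0 0 0;-2.5 0 0 0 0 0 0;0 0 0 0 0 0 0"

```text
clock: 36.22
tcp_pos: [0.3922, -0.1613, 0.2167]
orientation: [-0.001, 0.958, 0.288, -0.001]
force: [0.2, -0.4, -0.7]
width: 0.0
gripper_force: 0.0
```

```bash
python3 -c "
from h import *
ft()
for c in ('side','top'): print(handle_angle(c,snap(c,c+'15')))
s=cv2.imread('pics/side15.png');t=cv2.imread('pics/top15.png')
cv2.imwrite('pics/c15.png',np.hstack([cv2.resize(s[180:380,220:420],(400,400),interpolation=3),cv2.resize(t[180:330,300:450],(400,400),interpolation=3)]))"
```

```text
r 150.3 a 216.0 Ft -0.43 Fr 0.09 Fz -0.75 t 36.23 tool 33.5
(np.float64(12.41336992389524), np.int64(231), np.float64(0.057170242079560216))
(np.float64(12.40037459130002), np.int64(98), np.float64(0.05324173339508994))
```

View pics/c15.png

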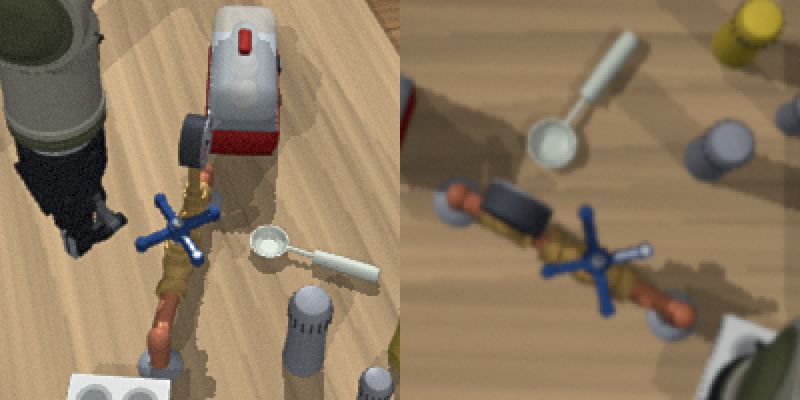

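The marked arm now points right in the top view, at about -78°. That is 90° clockwise of its stop position. The gripper is clear and nothing else on the shelf has moved.

```bash
python3 -c "
from h import *
print(finish_job())"
```

```text
the job is handed in; nothing more can be done
None
```

I opened the valve about 251° to its end stop, pressing to a measured peak of about 16 N. I then eased it back 90° by the camera, let it go and handed the job in at about 36 s; no verdict was reported.

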